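Hold a bone blank against the sprung end stop

ROBOT

A 6-joint arm with a two-finger parallel gripper is mounted at the origin on a cart in front of the work surface, level with it; the furniture and walls round the work are solid. World frame = base frame: x ahead of the robot, y to its left, z up, the work surface at z = 0. Lengths are in m, angles in rad, forces in N, time in s.
With the tool pointing down it reaches from about 0.3 to 0.775 m from the base axis. Payload 14.6 kg.
Tool frame: the origin (TCP) lies at the very end of the fingers, on their centre line; the grasp point (between the pads) lies 19 mm behind it (env.grasp_offset is the z of the grasp point in the tool frame, in m); z points along the fingers, x is the direction in which the jaws open and shut, and the axes are right-handed (so a half turn about z gives the same grasp; the last joint's range is limited). The gripper opens to 85 mm and grips with 20 to 120 N. Pads are 22 mm wide; open, the fingers measure 114 mm over their backs; the gripper's body (76 mm by 85 mm) begins 54 mm behind the grasp point. The pads swing forward as they close: fully open they stand 13 mm farther back than shut.
Start: joints at [-1.289, 0.3, 1.521, -0, 1.321, -0.067], TCP at [0.188, -0.517, 0.231] pointing down, gripper open.
Joint ranges: [-3.03, 3.03], [-0.79, 2.21], [0.23, 2.52], [-1.04, 4.18], [0, 3.07], [-2.55, 2.55]. Speed limits (rad/s): [2.22, 2.22, 2.57, 3.14, 3.14, 3.14].

INTERFACE

Orientations are given as a rotation vector (axis times angle).
In Python, from rig import env gives the robot as it stands.
- The arm moves only by the shell command python3 -m creep 'ROWS' [FORCE]. ROWS is a JSON object of lists of equal length, an entry for each row: "dr": the turn, a rotation vector about the tool's x, y, z in degrees, a list of three; "slide": the shift along the tool's x, y, z in m, a list of three; "gripper": the closure, from 0 (fully open) to 1 (shut). A call has 1 to 12 rows; each row shifts and turns the pose as measured when the row begins, along the tool's axes as they then stand; what a row does not reach is not made up. A row lasts 1/12 s, in which the tool goes at most 41.7 mm and 7.16 degrees, less where a joint would pass 70% of its speed; a pose out of reach is approached as far as the arm can. A call with a gripper value outside its range is refused whole. The fingers move at their own pace and stop on an object; FORCE is the grip in N (left out, the last holds). Time passes only in rows, so rows that do not move let the fingers close. It gives the time, the measured TCP pose, the force and the opening at its end, in the units of the state.
- env.observe(): the state, without advancing time (a new reading comes with each control period).
- env.get_image(name): name is "side" or "top" or "wrist"; returns a dict with "color" (384x512x3 uint8, red, green, blue), "camera_matrix" (3x3 intrinsics, pixels), "distortion" ([k1, k2, p1, p2, k3] as OpenCV has them; the pictures are not rectified), "xyz" and "orientation" of the camera in the world. Camera axes: x right, y down, z forward; pixel columns grow to the right and rows downward; lengths in m; the calibration is good to about 2 mm. A picture is of the moment at which its call begins. There is no depth.
- env.finish_job(): hands the job in, once; it reports no verdict.
The state is a dict: "clock": time; "q": joint angles; "qd": joint speeds; "effort": joint torques, N m; "ee_pos": TCP position; "ee_rot": TCP orientation; "wrist_force": force on the tool from outside, world axes, zero at the start; "wrist_torque": the same for the moment, N m; "grip_width": finger opening in m.
Only numpy, scipy, OpenCV 4.12 (cv2) and the standard library are available. Lean on these libraries where they do the work, as an engineer would, in place of code of your own. Each camera call takes 0.05 s, during which the arm holds its last target.

TASK

Lay the longest of the three squared bone blanks flat in the channel of the blue-headed stop jig, lengthways, and push it along until it has driven the sprung brass plunger right back and its end bears on the blue stop block. Keep it pressed there, ready for drilling: finish while still holding it firmly against the stop, without ramming it, since the spring throws it back when let go. Leave the two other blanks, the horn disc, the black bangle and the cup where they are.

Things in the scene. Friction and masses are not known exactly. Their poses are not given: they have to be found in the camera images.
- bone_blank_1: The longest squared bone blank, cream coloured, 85 mm long (its y axis), 22 mm wide (x), 13 mm thick (z), about 0.03 to 0.06 kg, loose on the front board of the bench (top at z = 0 to -1 mm). Either end may lead. Origin at the centre of the underside.
- jig: Stop jig screwed to the bench's rear board, which is 5 mm higher than the front one: aluminium base plate 170 mm (its x) by 90 mm (y) by 12 mm, z up; origin at the centre of its underside. Its top is the channel floor, open and flat from x = -85 to 17 mm except for low screw heads at the sides. The blank is pushed along the jig's +x towards the stop block at that end.
- rails (a point): Entry of the channel, on the floor: between the rear ends of two steel side rails, 9 mm high, that run from here (28 mm before the stop face) up to the stop: first flared, then 25 mm apart over the last 16 mm. Fingers gripping the blank more than about 35 mm behind its leading end stay clear of them.
- jig_stop: Blue stop block at the +x end of the jig, part of it (same origin and axes as the jig): 58 mm wide, top 44 mm above the rear board, stop face at jig x = 45 mm looking to -x. The hard stop.
- plunger (a joint): Sprung brass plunger, 10 mm thick, standing out of the stop face on the channel's centre line, 6.5 mm above the floor; a red knob on its tail moves out behind the block. 0 = out, 10 mm proud; 0.010 m = flush with the stop face, where the blank's end meets the block. Pushing it takes about 2 N at first, 7 N when flush; any push beyond that bears on the block.
- plunger_tip (a point): Centre of the plunger's front face; at jig x = 35 mm, z = 18.5 mm when out.
- jig_home (a point): Where the blank's origin is when its end bears on the stop: on the channel floor and centre line, 42.5 mm before the stop face (fixed to the jig).
- bone_blank_2: Bystander: squared bone blank 70 x 18 x 16 mm, with a hollowed, broken top. Origin at the centre of the underside.
- bone_blank_3: Bystander: squared bone blank 60 x 30 x 10 mm. Origin at the centre of the underside.
- horn_foot_1: Bystander: dark oval horn disc 47 x 60 x 12 mm. Origin at the centre of the underside.
- bangle_2: Bystander: black bangle, 78 mm across, 12 mm high. Origin at the centre of the underside.
- cup_small_a: Bystander: small oval bone cup, 53 x 74 mm, 109 mm high. Origin at the centre of the underside.
There are look-alikes about, which are no part of the job. Leave any red look-alike of the bone_blank_1 alone.

How it is judged:
By the outcome, as a careful person would: the job done as asked, in the order asked, and still so for the second after the job is handed in, while the arm keeps its last pose, push and grip.
It also fails if it takes over 48 s, if anything falls off the work surface, if the arm or the gripper's body presses on something with over 40 N, if the wrist force passes 120 N, or if a joint passes its speed limit or range.

## Working session

There is one attempt and no reset: what is moved stays moved. The work goes in short steps, Python scripts to look and compute and a shell command to move; the robot and the scene stay as the last step left them, time stands still between calls to the robot, and variables do not carry over. Pictures are saved under pics/ and viewed, and the job is handed in when it is done.

```bash
ls; mkdir -p pics; python3 - <<'E'
from rig import env
import cv2
print(env.observe())
for n in("side","top","wrist"):
    i=env.get_image(n); cv2.imwrite(f"pics/{n}0.png",i["color"][:,:,::-1])
    print(n,i["xyz"],i["orientation"],i["camera_matrix"],i["distortion"])
print(env.grasp_offset)
E
```

```text
pics
{'clock': 0.0, 'q': array([-1.28859532e+00,  3.00520379e-01,  1.52161106e+00,  4.56020464e-05,
        1.32073422e+00, -6.65938356e-02]), 'qd': array([ 5.43398228e-04, -7.94677622e-04, -3.11745554e-05,  8.14810347e-04,
        1.70447215e-03, -1.07727115e-03]), 'effort': array([-5.54166363e-04, -5.43501234e+01, -3.61795378e+01, -1.14062934e-04,
        3.98576783e-03,  5.11169667e-07]), 'ee_pos': array([ 0.18791121, -0.51663519,  0.23068161]), 'ee_rot': array([-2.57250548e+00,  1.80182896e+00,  1.51398403e-03]), 'wrist_force': array([-0.1986704 , -0.06255284, -0.25418106]), 'wrist_torque': array([ 0.02901249,  0.01211362, -0.01320765]), 'grip_width': 0.08528210842438237}
side [ 0.5427946  -1.28827728  0.99624837] [-2.19560967 -0.01467532  0.02068352] [[429.70309606   0.         259.93192567]
 [  0.         429.70309606 190.20793591]
 [  0.           0.           1.        ]] [0.00460517 0.         0.         0.         0.        ]
top [ 0.38551423 -0.01470066  1.24298607] [-2.16121539  2.15379704 -0.11840596] [[406.0752853    0.         258.73513671]
 [  0.         406.0752853  197.22568898]
 [  0.           0.           1.        ]] [0.00545024 0.         0.         0.         0.        ]
wrist [ 0.25072662 -0.49449232  0.37278551] [ 2.39120023 -1.67359266 -0.22138401] [[327.08966983   0.         252.41069734]
 [  0.         327.08966983 198.03301718]
 [  0.           0.           1.        ]] [0.02924785 0.         0.         0.         0.        ]
-0.0187
```

View pics/top0.png

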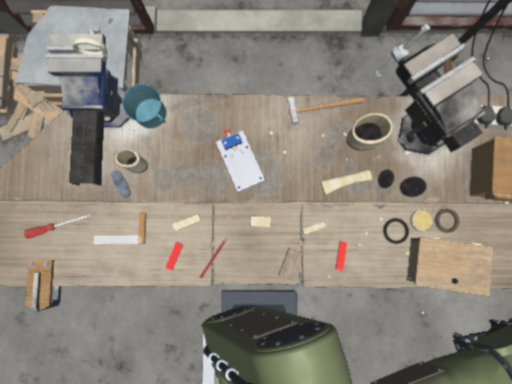

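View pics/side0.png

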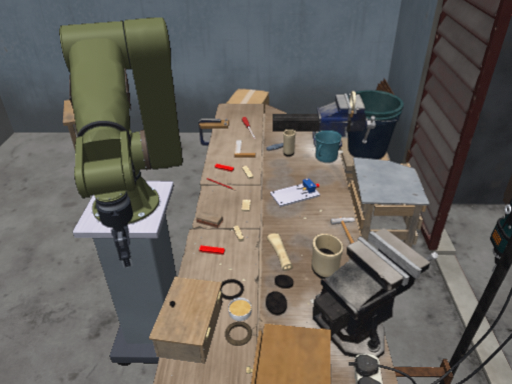

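View pics/wrist0.png

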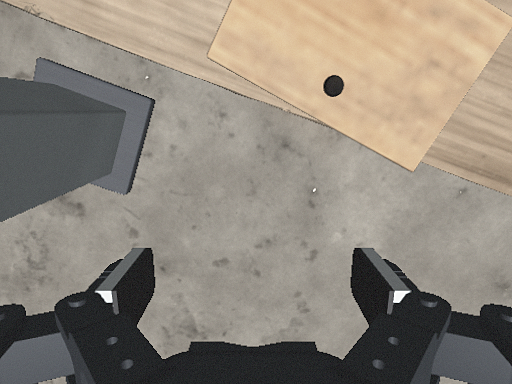

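```bash
cat > h.py <<'E'
import numpy as np, cv2
from scipy.spatial.transform import Rotation as R
from rig import env
def ray(im,uv):
    p=cv2.undistortPoints(np.array(uv,float).reshape(-1,1,2),im["camera_matrix"],np.array(im["distortion"]))[:,0]
    d=np.c_[p,np.ones(len(p))]
    return d@R.from_rotvec(im["orientation"]).as_matrix().T
def onz(im,uv,z):
    d=ray(im,uv);c=np.array(im["xyz"]); return c+d*((z-c[2])/d[:,2])[:,None]
def proj(im,P):
    Rm=R.from_rotvec(im["orientation"]).as_matrix().T; t=-Rm@np.array(im["xyz"])
    return cv2.projectPoints(np.array(P,float).reshape(-1,3),cv2.Rodrigues(Rm)[0],t,im["camera_matrix"],np.array(im["distortion"]))[0][:,0]
def crop(im,x0,y0,x1,y1,s,name):
    cv2.imwrite("pics/"+name,cv2.resize(im["color"][y0:y1,x0:x1,::-1],None,fx=s,fy=s,interpolation=cv2.INTER_CUBIC))
E
python3 - <<'E'
from h import *
im=env.get_image("top")
crop(im,160,120,340,250,4,"t1.png")
im=env.get_image("side")
crop(im,200,140,340,260,5,"s1.png")
E
```

```text
(no output)
```

View pics/t1.png

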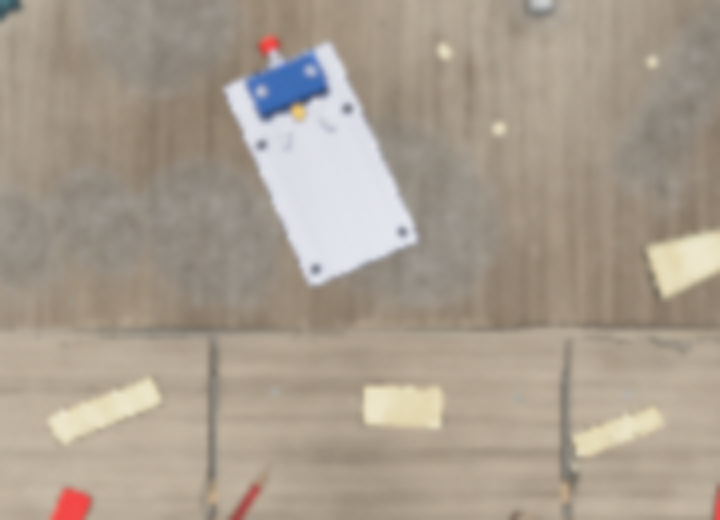

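View pics/s1.png

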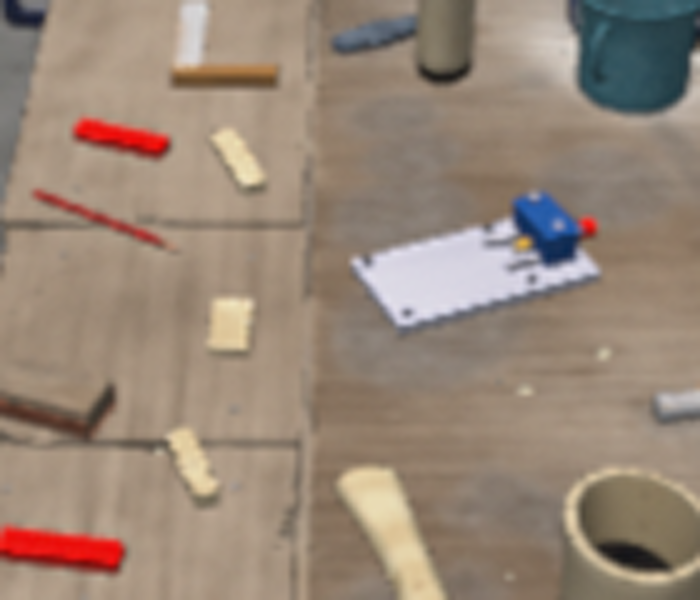

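```bash
python3 - <<'E'
from h import *
im=env.get_image("top")
f=lambda L,x0,y0,s:[(x0+(c+.5)/s-.5,y0+(r+.5)/s-.5) for c,r in L]
def rep(n,P):
    c=P.mean(0); e=[np.linalg.norm(P[i]-P[i-1])*1e3 for i in range(4)]
    print(n,c.round(4),np.round(e,1))
    for i in range(4):
        d=P[i]-P[i-1]; print('  ang',np.degrees(np.arctan2(d[1],d[0])).round(1))
rep("blank",onz(im,f([(48,418),(153,377),(161,398),(64,444)],160,120,4),.013))
rep("jig",onz(im,f([(223,90),(331,43),(416,240),(312,285)],160,120,4),.017))
print("tip",onz(im,f([(299,112)],160,120,4),.0235), "knob",onz(im,f([(270,46)],160,120,4),.0235))
print("bluetop",onz(im,f([(248,80),(320,54),(328,92),(256,117)],160,120,4)[:2],.049))
s=env.get_image("side")
rep("blank s",onz(s,f([(210,140),(230,126),(266,180),(244,190)],200,140,5),.013))
rep("jig s",onz(s,f([(350,262),(401,326),(601,270)],200,140,5)+f([(519,207)],200,140,5),.017))
E
```

```text
blank [0.4542 0.2142 0.013 ] [23.3 84.9 17.2 80.7]
  ang 32.9
  ang -68.3
  ang -158.1
  ang 115.7
jig [0.6431 0.0538 0.017 ] [167.3  91.2 168.   86.5]
  ang 24.9
  ang -65.8
  ang -156.8
  ang 113.8
tip [[0.68206334 0.07009898 0.0235    ]] knob [[0.73399155 0.09302989 0.0235    ]]
bluetop [[0.70039361 0.10701747 0.049     ]
 [0.72058319 0.05296007 0.049     ]]
blank s [0.4524 0.2092 0.013 ] [81.5 27.2 89.  22.9]
  ang 112.9
  ang 54.2
  ang -68.0
  ang -139.9
jig s [0.638  0.0539 0.017 ] [155.1  89.2 170.6 102.7]
  ang -150.8
  ang -64.8
  ang 24.7
  ang 124.1
```

```bash
python3 - <<'E'
from h import *
o=env.observe(); M=R.from_rotvec(o["ee_rot"]).as_matrix(); print(M.round(3), np.degrees(np.arctan2(M[1,0],M[0,0])), np.degrees(o['q']))
E
```

```text
[[ 0.342 -0.94  -0.   ]
 [-0.94  -0.342  0.   ]
 [-0.     0.    -1.   ]] -70.01690605175882 [-7.38334467e+01  1.71888939e+01  8.71532727e+01 -1.61086904e-03
  7.56705940e+01 -3.81614187e+00]
```

```bash
python3 -m creep '{"dr":[[0,0,0],[0,0,0],[0,0,0],[0,0,0],[0,0,0],[0,0,0],[0,0,0],[0,0,0],[0,0,0],[0,0,0],[0,0,0],[0,0,0]],"slide":[[-0.03,-0.025,0],[-0.03,-0.025,0],[-0.03,-0.025,0],[-0.03,-0.025,0],[-0.03,-0.025,0],[-0.03,-0.025,0],[-0.03,-0.025,0],[-0.03,-0.025,0],[-0.03,-0.025,0],[-0.03,-0.025,0],[-0.03,-0.025,0],[-0.03,-0.025,0]],"gripper":[0,0,0,0,0,0,0,0,0,0,0,0]}' 40
```

```text
clock: 1.35
ee_pos: [0.3488, -0.0616, 0.2302]
ee_rot: [-2.562, 1.816, -0.004]
wrist_force: [0.8, -0.5, -0.2]
grip_width: 0.0853
```

```bash
python3 -m creep '{"dr":[[0,0,0],[0,0,0],[0,0,0],[0,0,0],[0,0,0],[0,0,0],[0,0,0],[0,0,0],[0,0,-7],[0,0,-7],[0,0,-7],[0,0,-7]],"slide":[[-0.028,-0.024,0],[-0.028,-0.024,0],[-0.028,-0.024,0],[-0.028,-0.024,0],[-0.028,-0.024,0],[-0.028,-0.024,0],[-0.028,-0.024,0],[-0.028,-0.024,0],[0,0,0],[0,0,0],[0,0,0],[0,0,0]],"gripper":[0,0,0,0,0,0,0,0,0,0,0,0]}'
python3 -m creep '{"dr":[[0,0,-7],[0,0,-7],[0,0,-7],[0,0,-7],[0,0,-7],[0,0,-7],[0,0,-7],[0,0,-7],[0,0,-7],[0,0,0]],"slide":[[0,0,0],[0,0,0],[0,0,0],[0,0,0],[0,0,0],[0,0,0],[0,0,0],[0,0,0],[0,0,0],[0,0,0]],"gripper":[0,0,0,0,0,0,0,0,0,0]}'
python3 - <<'E'
from h import *
im=env.get_image("wrist"); cv2.imwrite("pics/w1.png",im["color"][:,:,::-1])
o=env.observe();M=R.from_rotvec(o["ee_rot"]).as_matrix(); print(o["ee_pos"],M.round(3), np.degrees(np.arctan2(M[1,0],M[0,0])))
E
```

```text
clock: 2.35
ee_pos: [0.4576, 0.2384, 0.2306]
ee_rot: [-2.931, 1.123, -0.01]
wrist_force: [0.4, 0.0, -0.1]
grip_width: 0.0851
clock: 3.18
ee_pos: [0.4572, 0.2388, 0.2301]
ee_rot: [3.078, 0.622, 0.009]
wrist_force: [0.5, 0.7, -0.3]
grip_width: 0.0854
[0.45721856 0.23883595 0.23013835] [[ 0.924  0.382  0.006]
 [ 0.382 -0.924 -0.   ]
 [ 0.006  0.003 -1.   ]] 22.4324771152823
```

View pics/w1.png

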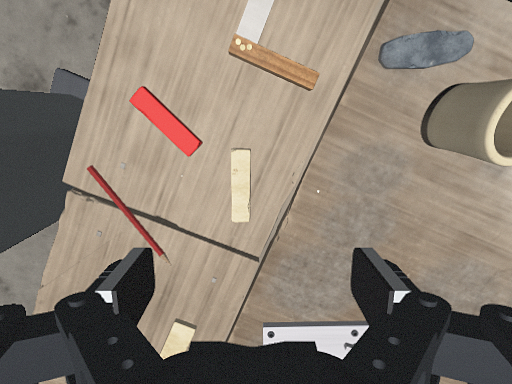

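```bash
python3 - <<'E'
from h import *
im=env.get_image("wrist"); crop(im,205,130,285,240,6,"w1c.png")
E
```

```text
(no output)
```

View pics/w1c.png

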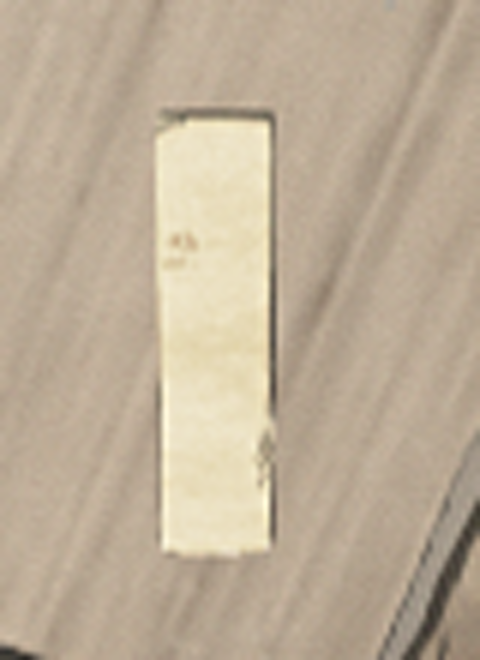

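```bash
python3 - <<'E'
from h import *
im=env.get_image("wrist")
c=[(157,118),(271,118),(270,549),(162,551)]
P=onz(im,[(205+(a+.5)/6-.5,130+(b+.5)/6-.5) for a,b in c],.0125)
print(P.round(4),P.mean(0),[np.linalg.norm(P[i]-P[i-1]).round(4) for i in range(4)])
for a,b in((0,3),(1,2)):
    d=P[a]-P[b];print(np.degrees(np.arctan2(d[1],d[0])))
o=env.observe();M=R.from_rotvec(o["ee_rot"]).as_matrix();C=P.mean(0)
print("C in tool",M.T@(C-o["ee_pos"]))
E
```

```text
[[0.4289 0.2519 0.0125]
 [0.4481 0.2597 0.0125]
 [0.4793 0.1827 0.0125]
 [0.4601 0.1745 0.0125]] [0.45411223 0.21719742 0.0125    ] [np.float64(0.0834), np.float64(0.0208), np.float64(0.0831), np.float64(0.0209)]
111.95837445267178
112.04402853285325
C in tool [-0.01232622  0.01828977  0.21762552]
```

```bash
python3 -m creep '{"dr":[[0,0,0.4],[0,0.3,0],[0,0,0],[0,0,0],[0,0,0],[0,0,0],[0,0,0],[0,0,0]],"slide":[[-0.012,0.025,0],[0,0,0],[0,0,0.035],[0,0,0.035],[0,0,0.035],[0,0,0.035],[0,0,0.03],[0,0,0]],"gripper":[0.4,0.4,0.4,0.4,0.4,0.4,0.4,0.4]}'
python3 - <<'E'
from h import *
im=env.get_image("wrist"); cv2.imwrite("pics/w2.png",im["color"][:,:,::-1])
o=env.observe();M=R.from_rotvec(o["ee_rot"]).as_matrix(); print(o["ee_pos"],M.round(4), o["wrist_force"],np.degrees(np.arctan2(M[1,0],M[0,0])))
print("C in tool",M.T@(np.array([.4541,.2168,.0125])-o["ee_pos"]))
E
```

```text
clock: 4.0
ee_pos: [0.4597, 0.2115, 0.057]
ee_rot: [-3.091, -0.549, -0.033]
wrist_force: [-1.3, 0.6, -0.2]
grip_width: 0.0507
[0.46075949 0.21193014 0.05967778] [[ 0.9385  0.3446  0.0226]
 [ 0.3445 -0.9388  0.0062]
 [ 0.0234  0.002  -0.9997]] [-0.24251842  0.29294995  1.04839048] 20.158314481562734
C in tool [-0.0056754  -0.00696135  0.04704399]
```

View pics/w2.png

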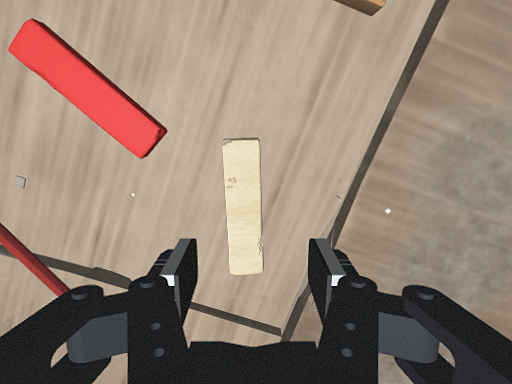

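```bash
cat >> h.py <<'E'
def to(yaw,p=None):
    o=env.observe();M=R.from_rotvec(o["ee_rot"]); a=np.radians(yaw)
    T=R.from_matrix(np.array([[np.cos(a),np.sin(a),0],[np.sin(a),-np.cos(a),0],[0,0,-1]]))
    m=M.as_matrix()
    print("t",round(o["clock"],2),"pos",o["ee_pos"].round(4),"yaw",np.degrees(np.arctan2(m[1,0],m[0,0])).round(2),"F",o["wrist_force"].round(1),"w",round(o["grip_width"],4))
    print("dr",np.degrees((M.inv()*T).as_rotvec()).round(2),"slide",None if p is None else (m.T@(np.array(p)-o["ee_pos"])).round(4))
E
python3 - <<'E'
from h import *
to(22,[.4541+.0075*.375,.2168-.0075*.927,.03])
E
```

```text
t 4.05 pos [0.4608 0.2119 0.0597] yaw 20.16 F [-0.2  0.3  1. ] w 0.0512
dr [ 0.14 -1.34 -1.84] slide [-0.005   0.0006  0.0296]
```

```bash
python3 -m creep '{"dr":[[0.1,-1.3,-1.8],[0,0,0],[0,0,0]],"slide":[[-0.005,0,0.01],[0,0,0],[0,0,0]],"gripper":[0.4,0.4,0.4]}'
python3 - <<'E'
from h import *
to(22,[.4541+.0075*.375,.2168-.0075*.927,.004])
E
```

```text
clock: 4.3
ee_pos: [0.4586, 0.2114, 0.0545]
ee_rot: [-3.085, -0.592, -0.009]
wrist_force: [0.0, -0.6, 0.5]
grip_width: 0.0514
t 4.3 pos [0.4586 0.2114 0.0545] yaw 21.71 F [ 0.  -0.6  0.5] w 0.0514
dr [ 0.04 -0.33 -0.29] slide [-0.0024  0.0008  0.0505]
```

```bash
python3 -m creep '{"dr":[[0,-0.4,-0.3],[0,0,0],[0,0,0],[0,0,0]],"slide":[[-0.003,0.001,0],[0,0,0.02],[0,0,0.018],[0,0,0]],"gripper":[0.4,0.4,0.4,0.4]}'
python3 - <<'E'
from h import *
to(22,[.4541+.0075*.375,.2168-.0075*.927,.002])
im=env.get_image("wrist"); cv2.imwrite("pics/w3.png",im["color"][:,:,::-1])
E
```

```text
clock: 4.63
ee_pos: [0.46, 0.2107, 0.0233]
ee_rot: [-3.084, -0.594, -0.018]
wrist_force: [0.4, -0.1, -1.0]
grip_width: 0.0511
t 4.63 pos [0.46   0.2107 0.0233] yaw 21.79 F [ 0.4 -0.1 -1. ] w 0.0511
dr [ 0.07 -0.66 -0.21] slide [-0.0035 -0.0004  0.0212]
```

View pics/w3.png

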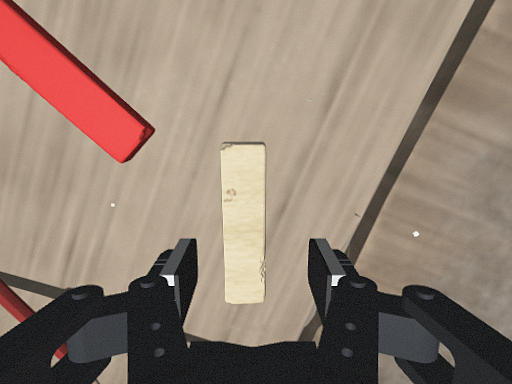

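```bash
python3 -m creep '{"dr":[[0,-0.7,-0.2],[0,-0.2,0],[0,0,0]],"slide":[[-0.004,0,0.008],[0,0,0.008],[0,0,0]],"gripper":[0.4,0.4,0.4]}'
python3 - <<'E'
from h import *
to(22,[.4541+.0075*.375,.2168-.0075*.927,.002])
E
```

```text
clock: 4.93
ee_pos: [0.4584, 0.21, 0.0113]
ee_rot: [3.083, 0.598, 0.002]
wrist_force: [-0.3, 0.1, 0.2]
grip_width: 0.0512
t 4.93 pos [0.4584 0.21   0.0113] yaw 21.97 F [-0.3  0.1  0.2] w 0.0512
dr [ 0.08 -0.05 -0.03] slide [-0.0014 -0.0005  0.0093]
```

```bash
python3 -m creep '{"dr":[[0,0,0],[0,0,0],[0,0,0]],"slide":[[-0.0015,0,0.006],[0,0,0.003],[0,0,0]],"gripper":[0.4,0.4,0.4]}'
python3 - <<'E'
from h import *
to(22,[.4541+.0075*.375,.2168-.0075*.927,.002])
E
```

```text
clock: 5.18
ee_pos: [0.4573, 0.2095, 0.0023]
ee_rot: [3.083, 0.598, 0.003]
wrist_force: [0.2, -0.2, 0.6]
grip_width: 0.0512
t 5.18 pos [0.4573 0.2095 0.0023] yaw 21.97 F [ 0.2 -0.2  0.6] w 0.0512
dr [ 0.08 -0.11 -0.03] slide [-0.0003 -0.0004  0.0003]
```

```bash
python3 -m creep '{"dr":[[0,0,0],[0,0,0],[0,0,0],[0,0,0],[0,0,0],[0,0,0]],"slide":[[0,0,0],[0,0,0],[0,0,0],[0,0,0],[0,0,0],[0,0,0]],"gripper":[1,1,1,1,1,1]}' 60
python3 - <<'E'
from h import *
to(22,[.4541+.0075*.375,.2168-.0075*.927,.002])
im=env.get_image("wrist"); cv2.imwrite("pics/w4.png",im["color"][:,:,::-1])
E
```

```text
clock: 5.68
ee_pos: [0.4577, 0.2097, 0.003]
ee_rot: [3.083, 0.598, 0.005]
wrist_force: [0.2, 0.1, -0.0]
grip_width: 0.02
t 5.68 pos [0.4577 0.2097 0.003 ] yaw 21.96 F [ 0.2  0.1 -0. ] w 0.02
dr [ 0.08 -0.17 -0.04] slide [-0.0007 -0.0005  0.001 ]
```

View pics/w4.png

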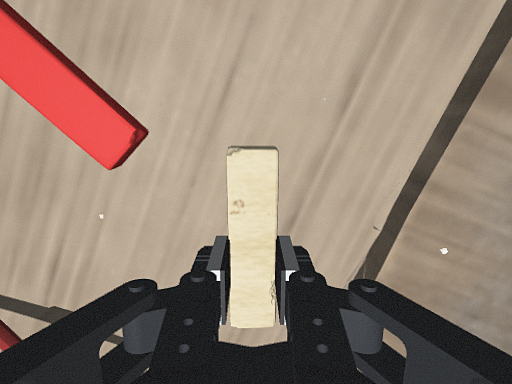

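```bash
python3 -m creep '{"dr":[[0,0,0],[0,0,0],[0,0,0],[0,0,0],[0,0,0],[0,0,0],[0,0,0],[0,0,0],[0,0,0],[0,0,0],[0,0,0],[0,0,0]],"slide":[[0,0,-0.015],[0,0,-0.03],[0,0,-0.03],[0,0,-0.02],[0,0,0],[0.01,0.03,0],[0.01,0.034,0],[0.01,0.034,0],[0.01,0.034,0],[0.01,0.034,0],[0.01,0.034,0],[0,0,0]],"gripper":[1,1,1,1,1,1,1,1,1,1,1,1]}'
python3 - <<'E'
from h import *
to(-66,[.602,.035,.09])
E
```

```text
clock: 6.73
ee_pos: [0.5909, 0.0402, 0.098]
ee_rot: [3.081, 0.607, -0.001]
wrist_force: [-0.2, -0.2, -0.6]
grip_width: 0.0201
t 6.73 pos [0.5909 0.0402 0.098 ] yaw 22.27 F [-0.2 -0.2 -0.6] w 0.0201
dr [1.000e-01 1.000e-02 8.827e+01] slide [0.0083 0.009  0.008 ]
```

```bash
python3 -m creep '{"dr":[[0,0,7],[0,0,7],[0,0,7],[0,0,7],[0,0,7],[0,0,7],[0,0,7],[0,0,7],[0,0,7],[0,0,7],[0,0,7],[0,0,7]],"slide":[[0.008,0.009,0],[0,0,0],[0,0,0],[0,0,0],[0,0,0],[0,0,0],[0,0,0],[0,0,0],[0,0,0],[0,0,0],[0,0,0],[0,0,0]],"gripper":[1,1,1,1,1,1,1,1,1,1,1,1]}'
python3 - <<'E'
from h import *
to(-66,[.602,.035,.09])
im=env.get_image("wrist"); cv2.imwrite("pics/w5.png",im["color"][:,:,::-1])
E
```

```text
clock: 7.73
ee_pos: [0.5982, 0.0333, 0.0847]
ee_rot: [2.662, -1.651, -0.02]
wrist_force: [-0.2, -0.5, -0.7]
grip_width: 0.02
t 7.73 pos [0.5982 0.0333 0.0847] yaw -63.6 F [-0.2 -0.5 -0.7] w 0.02
dr [0.82 0.32 2.4 ] slide [ 0.0001 -0.0041 -0.0054]
```

View pics/w5.png

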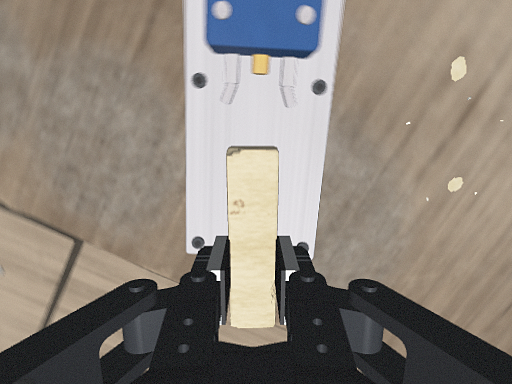

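```bash
python3 - <<'E'
from h import *
im=env.get_image("wrist"); crop(im,175,0,355,145,4,"w5c.png"); crop(im,175,130,355,265,4,"w5d.png")
E
```

```text
(no output)
```

View pics/w5c.png

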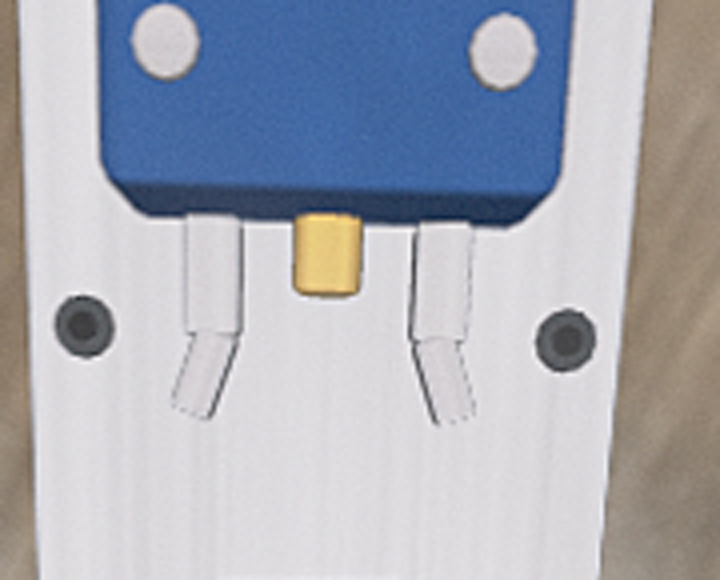

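View pics/w5d.png

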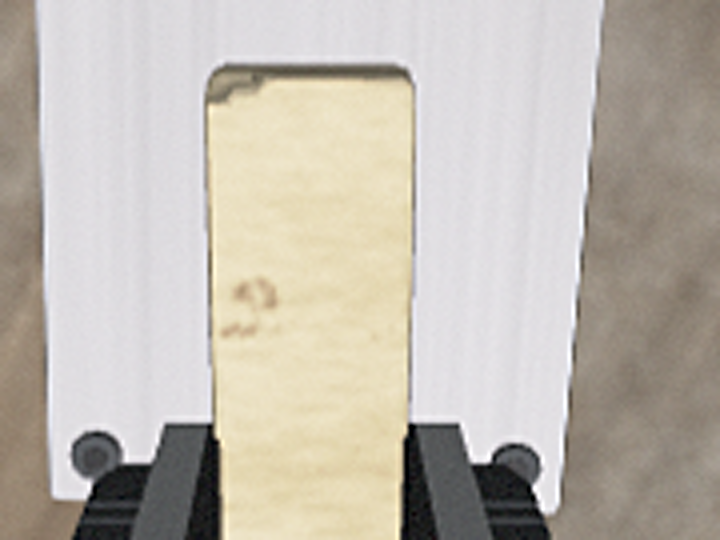

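```bash
python3 - <<'E'
from h import *
im=env.get_image("wrist"); o=env.observe(); M=R.from_rotvec(o["ee_rot"]).as_matrix()
A=lambda L:[(175+(a+.5)/4-.5,(b+.5)/4-.5) for a,b in L]
B=lambda L:[(175+(a+.5)/4-.5,130+(b+.5)/4-.5) for a,b in L]
ang=lambda d:np.degrees(np.arctan2(d[1],d[0])).round(2)
s=onz(im,A([(84,326),(566,340)])+B([(97,454),(516,463)]),.018)
print("screws",s.round(4)); print(ang(s[0]-s[1])-90,ang(s[2]-s[3])-90,ang(s[0]-s[2]),ang(s[1]-s[3]), np.linalg.norm(s[0]-s[1]),np.linalg.norm(s[2]-s[3]),np.linalg.norm(s[0]-s[2]))
mf=(s[0]+s[1])/2; mr=(s[2]+s[3])/2; print("mid",mf,mr,ang(mf-mr))
e=onz(im,A([(21,100),(644,100)])+B([(47,450),(572,350)]),.017);print("edges",ang(e[0]-e[2]),ang(e[1]-e[3]),e.round(4))
r=onz(im,A([(241,225),(239,333),(416,230),(411,340)]),.026);print("rails",r.round(4),ang(r[0]-r[1]),ang(r[2]-r[3]),np.linalg.norm(r[0]-r[2]))
tip=onz(im,A([(327,293)]),.0235)[0];print("tip",tip)
u=np.array([np.cos(np.radians(24)),np.sin(np.radians(24)),0]);v=np.array([-u[1],u[0],0])
for n,p in(("mf",mf),("mr",mr),("tip",tip),("rL",r[0]),("rR",r[2]),("eL",e[0]),("eR",e[1]),("eL",e[2]),("eR",e[3])): print(n,"u",(p@u).round(4),"v",(p@v).round(4))
b=onz(im,B([(207,100),(413,100),(213,425),(410,425),(310,80)]),o["ee_pos"][2]+.0095)
print("blank tool",((b-o["ee_pos"])@M).round(4),"yaw",ang(b[0]-b[2]),ang(b[1]-b[3]))
E
```

```text
screws [[ 0.6565  0.1001  0.018 ]
 [ 0.687   0.0348  0.018 ]
 [ 0.5615  0.0556  0.018 ]
 [ 0.5925 -0.0094  0.018 ]]
25.060000000000002 25.450000000000003 25.09 25.05 0.07206682964722197 0.07198917754353391 0.10487234370225446
mid [0.67176097 0.06747396 0.018     ] [0.57699172 0.02314308 0.018     ] 25.07
edges 24.95 24.86 [[ 0.6802  0.1205  0.017 ]
 [ 0.72    0.0408  0.017 ]
 [ 0.5579  0.0636  0.017 ]
 [ 0.6144 -0.0081  0.017 ]]
rails [[0.6788 0.0843 0.026 ]
 [0.6658 0.0784 0.026 ]
 [0.6892 0.062  0.026 ]
 [0.6761 0.0558 0.026 ]] 24.58 25.17 0.024624781774169168
tip [0.67646831 0.06957686 0.0235    ]
mf u 0.6411 v -0.2116
mr u 0.5365 v -0.2135
tip u 0.6463 v -0.2116
rL u 0.6544 v -0.1991
rR u 0.6549 v -0.2237
eL u 0.6704 v -0.1666
eR u 0.6744 v -0.2555
eL u 0.5355 v -0.1688
eR u 0.558 v -0.2573
blank tool [[-0.0096 -0.0492 -0.0101]
 [ 0.0111 -0.0491 -0.0103]
 [-0.0099 -0.0141 -0.0096]
 [ 0.0113 -0.0141 -0.0098]
 [ 0.0008 -0.0512 -0.0102]] yaw 26.45 27.34
```

```bash
python3 -m creep '{"dr":[[0.8,0.3,1.5],[0,0,0]],"slide":[[0,-0.008,0.02],[0,0,0]],"gripper":[1,1]}'
python3 - <<'E'
from h import *
to(-65.1,[.6051,.037,.03])
E
```

```text
clock: 8.05
ee_pos: [0.6053, 0.037, 0.0643]
ee_rot: [-2.663, 1.665, -0.0]
wrist_force: [-1.8, 0.5, -1.1]
grip_width: 0.0202
t 8.05 pos [0.6053 0.037  0.0643] yaw -64.04 F [-1.8  0.5 -1.1] w 0.0202
dr [-0.04  0.01  1.06] slide [-0.      0.0002  0.0343]
```

```bash
python3 -m creep '{"dr":[[0,0,1.1],[0,0,0],[0,0,0],[0,0,0]],"slide":[[0,0,0.015],[0,0,0.015],[0,0,0.005],[0,0,0]],"gripper":[1,1,1,1]}'
python3 - <<'E'
from h import *
to(-65.1,[.6051,.037,.0205])
im=env.get_image("wrist"); crop(im,150,0,350,330,2.4,"w6.png") if 0 else cv2.imwrite("pics/w6.png",im["color"][:,:,::-1])
E
```

```text
clock: 8.38
ee_pos: [0.6052, 0.0371, 0.0296]
ee_rot: [-2.661, 1.67, 0.0]
wrist_force: [-0.2, 0.2, -0.2]
grip_width: 0.0202
t 8.38 pos [0.6052 0.0371 0.0296] yaw -64.21 F [-0.2  0.2 -0.2] w 0.0202
dr [0.   0.02 0.89] slide [0.     0.0001 0.0091]
```

View pics/w6.png

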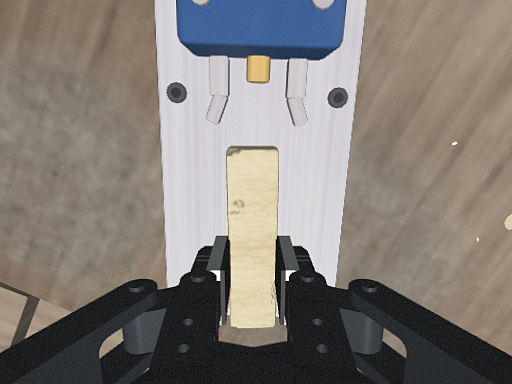

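```bash
python3 -m creep '{"dr":[[0,0,1.5],[0,0,0],[0,0,0],[0,0,0]],"slide":[[0,0,0.005],[0,0,0.0025],[0,0,0],[0,0,0]],"gripper":[1,1,1,1]}'
python3 - <<'E'
from h import *
to(-65.1,[.6051,.037,.0205])
E
```

```text
clock: 8.77
ee_pos: [0.6064, 0.0369, 0.0249]
ee_rot: [-2.637, 1.703, -0.004]
wrist_force: [0.2, 0.1, -1.3]
grip_width: 0.02
t 8.77 pos [0.6064 0.0369 0.0249] yaw -65.7 F [ 0.2  0.1 -1.3] w 0.02
dr [-0.18 -0.07 -0.6 ] slide [-0.0006  0.0012  0.0044]
```

```bash
python3 -m creep '{"dr":[[0,0,-0.5],[0,0,0],[0,0,0]],"slide":[[-0.0005,0,0.003],[0,0,0],[0,0,0]],"gripper":[1,1,1]}'
python3 - <<'E'
from h import *
to(-65.1,[.6051,.037,.0205])
im=env.get_image("wrist"); cv2.imwrite("pics/w7.png",cv2.resize(im["color"][0:300,120:400,::-1],None,fx=2,fy=2))
E
```

```text
clock: 9.02
ee_pos: [0.6066, 0.0375, 0.0225]
ee_rot: [-2.646, 1.689, -0.006]
wrist_force: [-0.1, 0.1, -0.7]
grip_width: 0.0205
t 9.02 pos [0.6066 0.0375 0.0225] yaw -65.12 F [-0.1  0.1 -0.7] w 0.0205
dr [-0.25 -0.1  -0.01] slide [-0.0002  0.0016  0.002 ]
```

View pics/w7.png

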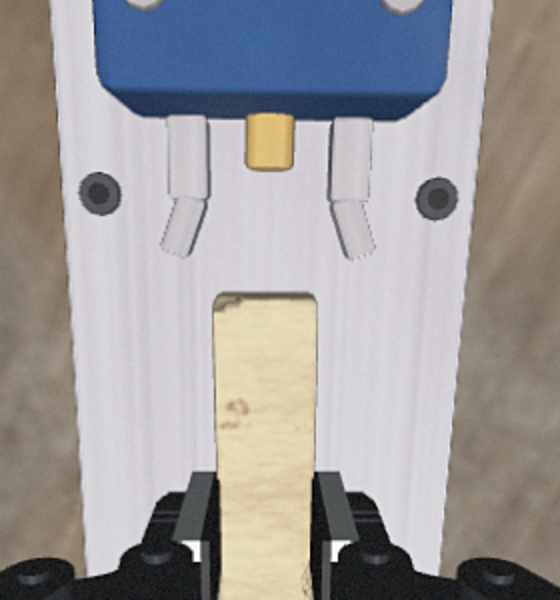

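```bash
python3 -m creep '{"dr":[[-0.2,-0.1,0],[0,0,0]],"slide":[[0,0,0.001],[0,0,0]],"gripper":[1,1]}'
python3 -m creep '{"dr":[[0,0,0],[0,0,0]],"slide":[[0,0,0.001],[0,0,0]],"gripper":[1,1]}'
```

```text
clock: 9.23
ee_pos: [0.6065, 0.0375, 0.0214]
ee_rot: [-2.648, 1.69, -0.0]
wrist_force: [0.7, -0.1, -0.2]
grip_width: 0.0204
clock: 9.4
ee_pos: [0.6069, 0.0375, 0.021]
ee_rot: [-2.647, 1.69, -0.001]
wrist_force: [-0.8, -0.7, -0.6]
grip_width: 0.0203
```

```bash
python3 -m creep '{"dr":[[0,0,0],[0,0,0]],"slide":[[0,0,0.001],[0,0,0]],"gripper":[1,1]}'
python3 -m creep '{"dr":[[0,0,0],[0,0,0]],"slide":[[0,0,0.001],[0,0,0]],"gripper":[1,1]}'
```

```text
clock: 9.57
ee_pos: [0.6071, 0.0375, 0.0211]
ee_rot: [-2.647, 1.69, -0.002]
wrist_force: [-0.2, -0.2, 0.1]
grip_width: 0.0201
clock: 9.73
ee_pos: [0.6073, 0.0375, 0.021]
ee_rot: [-2.647, 1.69, -0.003]
wrist_force: [-1.2, 0.2, -0.2]
grip_width: 0.0199
```

```bash
python3 -m creep '{"dr":[[0,0,0]],"slide":[[0,0,0.002]],"gripper":[1]}'
python3 - <<'E'
from h import *
to(-65.1,[.6051,.037,.0205])
E
```

```text
clock: 9.82
ee_pos: [0.6076, 0.0375, 0.0207]
ee_rot: [-2.647, 1.689, -0.003]
wrist_force: [-20.9, -0.5, 43.6]
grip_width: 0.0202
t 9.82 pos [0.6076 0.0375 0.0207] yaw -65.1 F [-20.9  -0.5  43.6] w 0.0202
dr [-0.14 -0.06  0.  ] slide [-0.0006  0.0024  0.0002]
```

```bash
python3 -m creep '{"dr":[[0,0,0],[0,0,0],[0,0,0]],"slide":[[0,0,-0.0005],[0,-0.006,0],[0,0,0]],"gripper":[1,1,1]}'
python3 - <<'E'
from h import *
to(-65.05,[.6386,.0526,.021])
im=env.get_image("wrist"); cv2.imwrite("pics/w8.png",cv2.resize(im["color"][0:300,120:400,::-1],None,fx=2,fy=2))
E
```

```text
clock: 10.07
ee_pos: [0.6137, 0.0402, 0.0218]
ee_rot: [-2.646, 1.689, -0.005]
wrist_force: [0.1, -0.6, -0.2]
grip_width: 0.0201
t 10.07 pos [0.6137 0.0402 0.0218] yaw -65.11 F [ 0.1 -0.6 -0.2] w 0.0201
dr [-0.2  -0.08 -0.06] slide [-0.0008 -0.0278  0.0009]
```

View pics/w8.png

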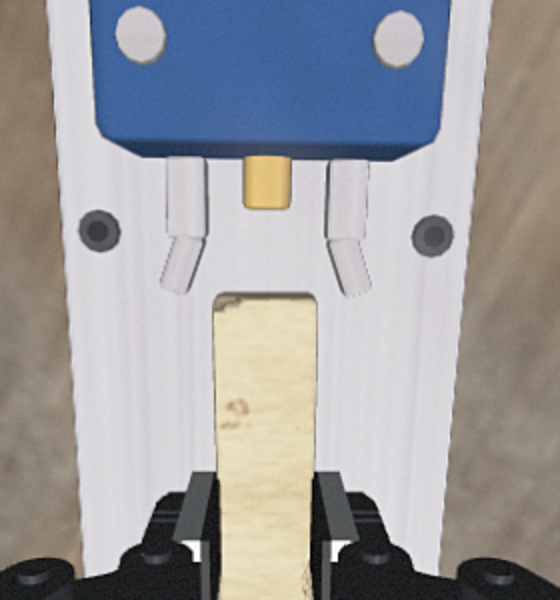

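```bash
python3 -m creep '{"dr":[[-0.2,-0.1,0],[0,0,0],[0,0,0]],"slide":[[0,-0.006,0.0005],[0,-0.006,0],[0,0,0]],"gripper":[1,1,1]}'
python3 - <<'E'
from h import *
to(-65.05,[.6386,.0526,.021])
im=env.get_image("wrist"); cv2.imwrite("pics/w9.png",cv2.resize(im["color"][0:300,120:400,::-1],None,fx=2,fy=2))
E
```

```text
clock: 10.37
ee_pos: [0.625, 0.0453, 0.0209]
ee_rot: [2.647, -1.69, -0.002]
wrist_force: [0.9, 1.0, 4.1]
grip_width: 0.0199
t 10.37 pos [0.625  0.0453 0.0209] yaw -65.11 F [0.9 1.  4.1] w 0.0199
dr [ 0.1   0.04 -0.06] slide [-0.0009 -0.0154 -0.0001]
```

View pics/w9.png

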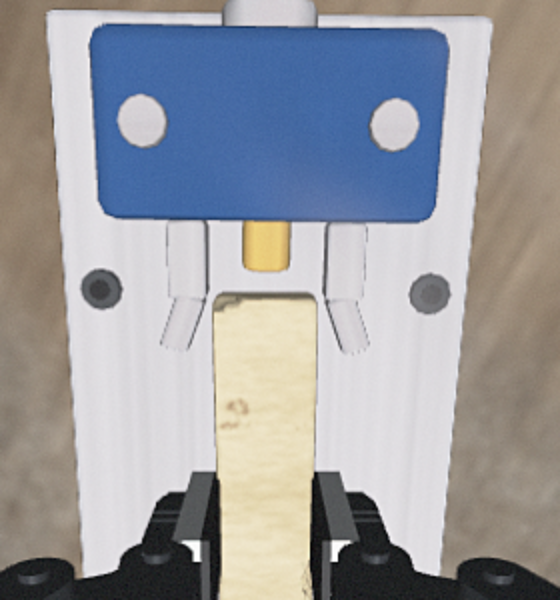

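```bash
python3 -m creep '{"dr":[[0,0,0],[0,0,0]],"slide":[[0,-0.005,-0.0002],[0,-0.003,0]],"gripper":[1,1]}'
python3 - <<'E'
from h import *
to(-65.05,[.6386,.0526,.021])
E
```

```text
clock: 10.58
ee_pos: [0.6318, 0.0484, 0.0209]
ee_rot: [2.646, -1.69, -0.004]
wrist_force: [-6.0, -3.1, 8.8]
grip_width: 0.0201
t 10.58 pos [0.6318 0.0484 0.0209] yaw -65.12 F [-6.  -3.1  8.8] w 0.0201
dr [ 0.18  0.05 -0.07] slide [-0.001  -0.0079 -0.0002]
```

```bash
python3 -m creep '{"dr":[[0,0,0],[0,0,0]],"slide":[[-0.0003,-0.004,-0.0004],[0,-0.002,-0.0002]],"gripper":[1,1]}'
python3 - <<'E'
from h import *
to(-65.05,[.6386,.0526,.021])
im=env.get_image("wrist"); cv2.imwrite("pics/w10.png",cv2.resize(im["color"][0:300,120:400,::-1],None,fx=2,fy=2))
E
```

```text
clock: 10.75
ee_pos: [0.6363, 0.0505, 0.0209]
ee_rot: [2.643, -1.688, -0.008]
wrist_force: [-8.5, -5.4, 8.6]
grip_width: 0.0202
t 10.75 pos [0.6363 0.0505 0.0209] yaw -65.13 F [-8.5 -5.4  8.6] w 0.0202
dr [ 0.41  0.08 -0.08] slide [-0.0009 -0.0029 -0.0002]
```

View pics/w10.png

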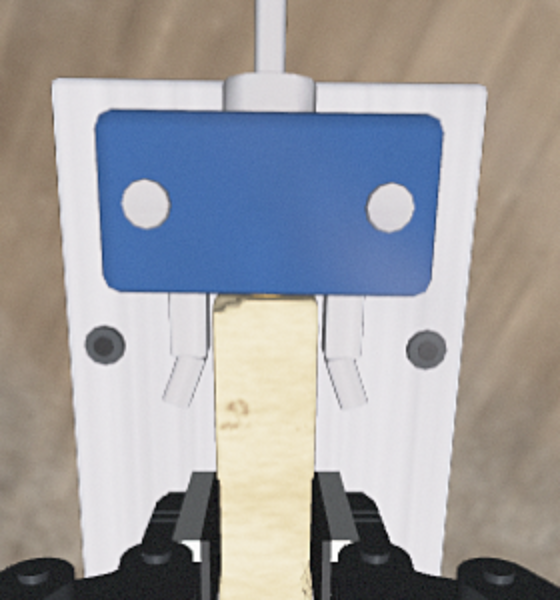

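```bash
python3 -m creep '{"dr":[[0.3,0,0]],"slide":[[0,-0.0025,-0.0003]],"gripper":[1]}'
python3 - <<'E'
from h import *
to(-65.05,[.6386,.0526,.021])
E
```

```text
clock: 10.88
ee_pos: [0.6379, 0.0511, 0.0209]
ee_rot: [2.645, -1.69, -0.007]
wrist_force: [-8.6, -4.0, 7.7]
grip_width: 0.0202
t 10.88 pos [0.6379 0.0511 0.0209] yaw -65.14 F [-8.6 -4.   7.7] w 0.0202
dr [ 0.27  0.11 -0.09] slide [-0.001  -0.0012 -0.0001]
```

```bash
python3 -m creep '{"dr":[[0.3,0,0]],"slide":[[0,-0.002,-0.0003]],"gripper":[1]}'
python3 - <<'E'
from h import *
to(-65.05,[.6386,.0526,.021])
E
```

```text
clock: 10.97
ee_pos: [0.6387, 0.0515, 0.0208]
ee_rot: [2.646, -1.691, -0.006]
wrist_force: [-18.6, -7.4, 14.5]
grip_width: 0.0199
t 10.97 pos [0.6387 0.0515 0.0208] yaw -65.14 F [-18.6  -7.4  14.5] w 0.0199
dr [ 0.18  0.16 -0.09] slide [-0.001  -0.0004 -0.0002]
```

```bash
python3 -m creep '{"dr":[[0.1,0.1,0]],"slide":[[-0.0003,-0.0015,-0.0004]],"gripper":[1]}'
python3 - <<'E'
from h import *
to(-65.05,[.6386,.0526,.021])
im=env.get_image("wrist"); crop(im,190,80,330,220,4,"w11.png")
to(-65.05,[.6386,.0526,.021])
s=env.get_image("side"); crop(s,270,160,350,220,8,"s11.png")
E
```

```text
clock: 11.05
ee_pos: [0.6386, 0.0516, 0.0209]
ee_rot: [2.644, -1.689, -0.007]
wrist_force: [-14.1, -8.4, 9.7]
grip_width: 0.0204
t 11.05 pos [0.6386 0.0516 0.0209] yaw -65.15 F [-14.1  -8.4   9.7] w 0.0204
dr [ 0.32  0.09 -0.1 ] slide [-0.0009 -0.0004 -0.0001]
t 11.1 pos [0.6386 0.0516 0.0209] yaw -65.15 F [-12.6  -7.2   8.5] w 0.0203
dr [ 0.34  0.08 -0.1 ] slide [-0.0009 -0.0004 -0.0001]
```

View pics/w11.png

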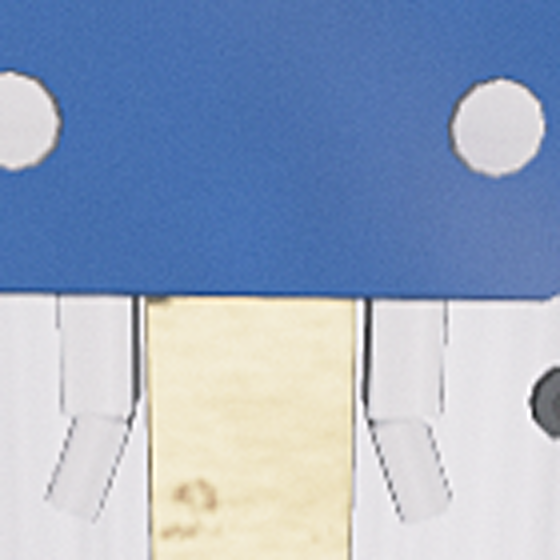

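View pics/s11.png

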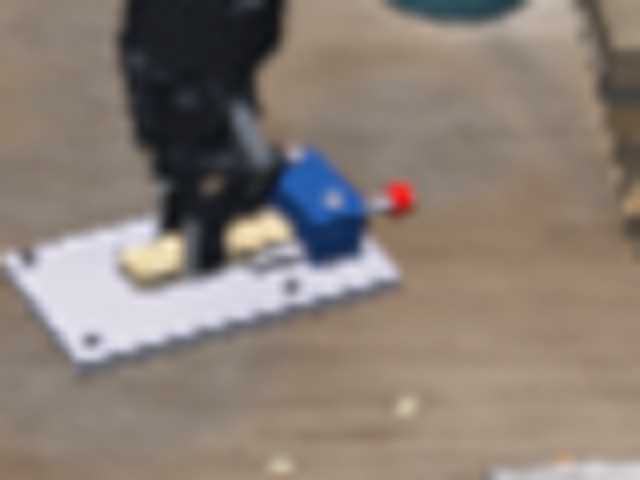

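```bash
python3 -m creep '{"dr":[[0.2,0.1,0]],"slide":[[-0.0003,-0.0023,-0.0005]],"gripper":[1]}'
python3 - <<'E'
from h import *
to(-65.05,[.6386,.0526,.021])
for k in range(6):
    im=env.get_image("top")
    o=env.observe(); u=np.array([.906,.4235,0]); print(round(o["clock"],2),o["ee_pos"].round(4),(o["wrist_force"]).round(1),-(o["wrist_force"]@u).round(1))
crop(im,200,115,290,200,6,"t12.png")
im=env.get_image("wrist"); crop(im,190,80,330,220,4,"w12.png")
E
```

```text
clock: 11.23
ee_pos: [0.6387, 0.0516, 0.0209]
ee_rot: [2.642, -1.688, -0.008]
wrist_force: [-21.0, -11.4, 13.4]
grip_width: 0.0203
t 11.23 pos [0.6387 0.0516 0.0209] yaw -65.17 F [-21.  -11.4  13.4] w 0.0203
dr [ 0.47  0.03 -0.12] slide [-0.0009 -0.0003 -0.0001]
11.28 [0.6387 0.0516 0.0209] [-17.7  -9.2  11.6] 19.9
11.33 [0.6387 0.0516 0.0209] [-16.8  -9.3  12. ] 19.1
11.38 [0.6387 0.0516 0.0209] [-17.9  -9.6  10.7] 20.2
11.43 [0.6387 0.0516 0.0209] [-18.   -9.2  10.9] 20.2
11.48 [0.6387 0.0516 0.0209] [-17.5  -9.4  11. ] 19.9
11.53 [0.6387 0.0516 0.0209] [-17.9  -8.9  11.1] 20.0
```

View pics/w12.png

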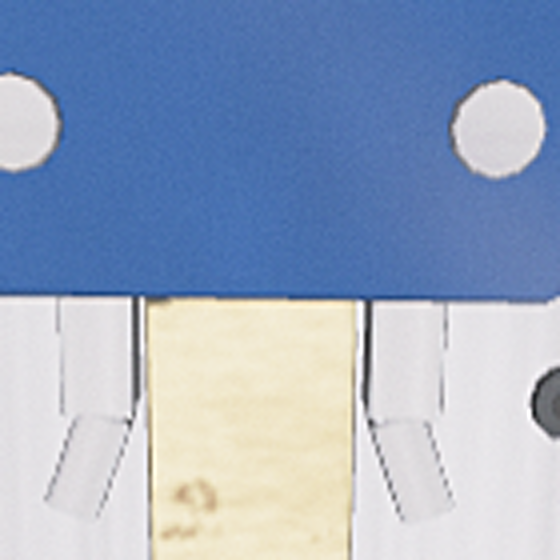

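View pics/t12.png

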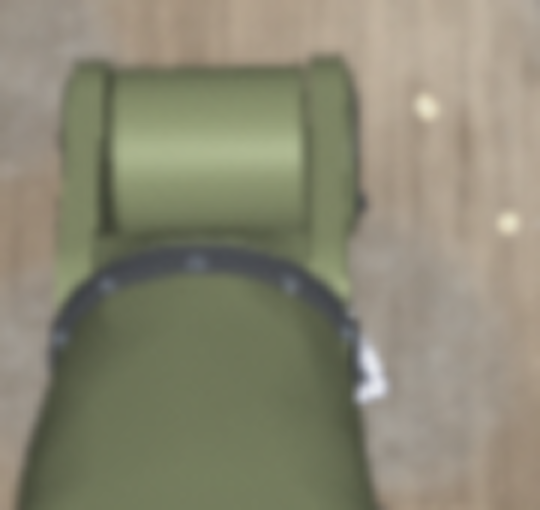

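```bash
python3 - <<'E'
from h import *
s=env.get_image("side"); o=env.observe(); print(o["clock"],o["wrist_force"],o["grip_width"]); print(env.finish_job())
E
```

```text
11.6333 [-16.35139739 -10.01254598  11.42033579] 0.020155220180916183
the job is handed in; nothing more can be done
None
```

I gripped the 85 mm bone blank and laid it in the jig channel lengthways. I then pushed it until the plunger was driven back and its end bore on the blue stop. The job was handed in at 11.6 s with the arm still holding it there.

**Push on the stop:** the last checks showed a steady 19–20 N along the channel. The plunger spring takes about 7 N of that, and floor friction takes a little. A further 2.3 mm push command produced almost no movement, so the end is hard against the stop. The grip was set to 60 N and the finger opening read 20 mm.

**Pictures:** in the wrist view the blank's end meets the block, the plunger is hidden and the gaps to both rails are even. In the side view the red knob moved about 2.5 pixels, and 10 mm of travel should give about 2.4.

**Small disagreements:**
- The tool is tilted about 0.5°, so the tail of the blank may sit up to about 0.7 mm off the floor. It also presses down with about 11 N.
- The stop position came about 1 mm to the side of where I had measured it.
- One brief press on the channel floor reached about 44 N upward (48 N in all) at the wrist, through the gripped blank. The wrist limit is 120 N. The 40 N limit is for the arm or gripper body, which I did not see touch anything.
- The arm blocked the top camera at the end, so I did not look at the bystanders again. The arm passed well clear of them.

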